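# Load the reference plates into the plate reader

### The job

Load the reference plates that are out on the bench (three or four of them) into the plate reader, one at a time in the order yellow, blue, red, green: slide each plate flat into the corner of the steel alignment square until it touches both stops and let go of it there, then take it by its free end and push it fully home into the bay of its own colour. When all of them are in, press the white start button and leave it up. Leave the bottles and the cup where they are.

Things in the scene. Friction and masses are not known exactly. Their poses are not given: they have to be found in the camera images.
- plate_yellow: yellow reference plate (may be absent): loose flat grey plastic plate with a large yellow window, 120 x 40 x 10 mm, 60 g, the same at both ends and on both faces; origin at the centre of its underside, x along its length, y across it, z up through its thickness. It starts lying flat on the bench.
- plate_blue: blue reference plate (may be absent): loose flat grey plastic plate with a large blue window, 120 x 40 x 10 mm, 60 g, the same at both ends and on both faces; origin at the centre of its underside, x along its length, y across it, z up through its thickness. It starts lying flat on the bench.
- plate_red: red reference plate (may be absent): loose flat grey plastic plate with a large red window, 120 x 40 x 10 mm, 60 g, the same at both ends and on both faces; origin at the centre of its underside, x along its length, y across it, z up through its thickness. It starts lying flat on the bench.
- plate_green: green reference plate (may be absent): loose flat grey plastic plate with a large green window, 120 x 40 x 10 mm, 60 g, the same at both ends and on both faces; origin at the centre of its underside, x along its length, y across it, z up through its thickness. It starts lying flat on the bench.
- bay_yellow (a point): where the yellow plate's origin lies when fully home in the yellow bay, 42 mm above the bench, lengths along x. The slot opens toward the robot (-x here). Width 44 mm, height 14 (floor z 0), depth 70: end wall at x = +60, module face at x = -10, flared mouth reaching to x = -20. A plate fully home touches the end wall; its rear end is at x = -60.
- reader_yellow: the yellow bay's module of the reader: fixed white box, yellow mouth and top panel, 100 (x) x 70 (y) x 70 (z) mm, on a 6 mm base rail; origin under its centre, slot toward -x. Four stand side by side, 76 mm apart, in any order. The mouth's lips spread to 60 mm wide and 26 mm high (6 mm below the slot floor and above its roof).
- bay_blue (a point): where the blue plate's origin lies when fully home in the blue bay, 42 mm above the bench, lengths along x. The slot opens toward the robot (-x here). Width 44 mm, height 14 (floor z 0), depth 70: end wall at x = +60, module face at x = -10, flared mouth reaching to x = -20. A plate fully home touches the end wall; its rear end is at x = -60.
- reader_blue: the blue bay's module of the reader: fixed white box, blue mouth and top panel, 100 (x) x 70 (y) x 70 (z) mm, on a 6 mm base rail; origin under its centre, slot toward -x. Four stand side by side, 76 mm apart, in any order. The mouth's lips spread to 60 mm wide and 26 mm high (6 mm below the slot floor and above its roof).
- bay_red (a point): where the red plate's origin lies when fully home in the red bay, 42 mm above the bench, lengths along x. The slot opens toward the robot (-x here). Width 44 mm, height 14 (floor z 0), depth 70: end wall at x = +60, module face at x = -10, flared mouth reaching to x = -20. A plate fully home touches the end wall; its rear end is at x = -60.
- reader_red: the red bay's module of the reader: fixed white box, red mouth and top panel, 100 (x) x 70 (y) x 70 (z) mm, on a 6 mm base rail; origin under its centre, slot toward -x. Four stand side by side, 76 mm apart, in any order. The mouth's lips spread to 60 mm wide and 26 mm high (6 mm below the slot floor and above its roof).
- bay_green (a point): where the green plate's origin lies when fully home in the green bay, 42 mm above the bench, lengths along x. The slot opens toward the robot (-x here). Width 44 mm, height 14 (floor z 0), depth 70: end wall at x = +60, module face at x = -10, flared mouth reaching to x = -20. A plate fully home touches the end wall; its rear end is at x = -60.
- reader_green: the green bay's module of the reader: fixed white box, green mouth and top panel, 100 (x) x 70 (y) x 70 (z) mm, on a 6 mm base rail; origin under its centre, slot toward -x. Four stand side by side, 76 mm apart, in any order. The mouth's lips spread to 60 mm wide and 26 mm high (6 mm below the slot floor and above its roof).
- square: alignment square: steel L fixed on the bench, the bench being its floor; origin at the inner corner. End stop: plane x = 0, y -48 to 0 mm, stops motion to +x (away from the robot). Side stop: plane y = 0, x -65 to 0 mm, stops motion to +y. Both 14 mm high; 4 mm flange to 37 mm behind. A plate in the corner has its origin at x -60, y -20 mm; its rear 55 mm is free on both long edges.
- start_button_top (a point): middle of the top of the white push button (28 mm across) in a black ring on the white console (90 x 62 mm, top 36 mm above the bench) at the left (+y) end of the reader's base rail; press straight down
- start_button (a joint): travel of the start button in m: 0 is up, 0.006 fully down (4 N), springs back; pressed counts from 0.004
- dropper: loose small black dropper bottle, 25 mm across, 68 mm high, to the left of the square; origin under its centre; leave alone
- small_bottle: loose small amber bottle, 33 mm across, 59 mm high, between the square and the reader; origin under its centre; leave alone
- cup: loose translucent cup, 81 mm across, 93 mm high, to the right of the reader; origin under its centre; leave alone
Mind the look-alikes: they are no part of the job. What is shaped like the plate_blue but pink is not meant.

How it is judged:
On the way, in this order (a step that is already met when the one before it is completed fails the run):
1. the yellow plate lies flat in the corner of the alignment square, within 2.5 mm of both stops and square to them (0.04 rad), and is let go (x of plate_yellow in the frame of square between -0.0625 and -0.0575 m and y of plate_yellow in the frame of square between -0.0225 and -0.0175 m and angle between the x axis of plate_yellow and the x axis of square, either way round below 0.04 rad and z of plate_yellow in the frame of square below 0.003 m and angle between plate_yellow's own z axis and vertical below 0.05 rad and contact force between the fingers and plate_yellow below 0.1 N), for 0.3 s.
2. the yellow plate is fully home in the yellow bay (within 4 mm) (x of plate_yellow in the frame of bay_yellow between -0.004 and 0.004 m and y of plate_yellow in the frame of bay_yellow between -0.004 and 0.004 m and z of plate_yellow in the frame of bay_yellow between -0.005 and 0.005 m and angle between the x axis of plate_yellow and the x axis of bay_yellow, either way round below 0.09 rad), for 0.2 s.
3. the blue plate lies flat in the corner of the alignment square, within 2.5 mm of both stops and square to them (0.04 rad), and is let go (x of plate_blue in the frame of square between -0.0625 and -0.0575 m and y of plate_blue in the frame of square between -0.0225 and -0.0175 m and angle between the x axis of plate_blue and the x axis of square, either way round below 0.04 rad and z of plate_blue in the frame of square below 0.003 m and angle between plate_blue's own z axis and vertical below 0.05 rad and contact force between the fingers and plate_blue below 0.1 N), for 0.3 s.
4. the blue plate is fully home in the blue bay (within 4 mm) (x of plate_blue in the frame of bay_blue between -0.004 and 0.004 m and y of plate_blue in the frame of bay_blue between -0.004 and 0.004 m and z of plate_blue in the frame of bay_blue between -0.005 and 0.005 m and angle between the x axis of plate_blue and the x axis of bay_blue, either way round below 0.09 rad), for 0.2 s.
5. the red plate lies flat in the corner of the alignment square, within 2.5 mm of both stops and square to them (0.04 rad), and is let go (x of plate_red in the frame of square between -0.0625 and -0.0575 m and y of plate_red in the frame of square between -0.0225 and -0.0175 m and angle between the x axis of plate_red and the x axis of square, either way round below 0.04 rad and z of plate_red in the frame of square below 0.003 m and angle between plate_red's own z axis and vertical below 0.05 rad and contact force between the fingers and plate_red below 0.1 N), for 0.3 s.
6. the red plate is fully home in the red bay (within 4 mm) (x of plate_red in the frame of bay_red between -0.004 and 0.004 m and y of plate_red in the frame of bay_red between -0.004 and 0.004 m and z of plate_red in the frame of bay_red between -0.005 and 0.005 m and angle between the x axis of plate_red and the x axis of bay_red, either way round below 0.09 rad), for 0.2 s.
7. the green plate lies flat in the corner of the alignment square, within 2.5 mm of both stops and square to them (0.04 rad), and is let go (x of plate_green in the frame of square between -0.0625 and -0.0575 m and y of plate_green in the frame of square between -0.0225 and -0.0175 m and angle between the x axis of plate_green and the x axis of square, either way round below 0.04 rad and z of plate_green in the frame of square below 0.003 m and angle between plate_green's own z axis and vertical below 0.05 rad and contact force between the fingers and plate_green below 0.1 N), for 0.3 s.
8. the green plate is fully home in the green bay (within 4 mm) (x of plate_green in the frame of bay_green between -0.004 and 0.004 m and y of plate_green in the frame of bay_green between -0.004 and 0.004 m and z of plate_green in the frame of bay_green between -0.005 and 0.005 m and angle between the x axis of plate_green and the x axis of bay_green, either way round below 0.09 rad), for 0.2 s.
9. the start button is pressed while all plates present are home (all of step 2 and all of step 4 and all of step 6 and all of step 8 and value of joint start_button above 0.004 m), for 0.05 s.
At the end, for the whole second after the job is handed in: Every plate present is fully home in the bay of its own colour (within 4 mm along and across the slot, 5 mm in height, 0.09 rad) and at rest, and the start button has sprung back up (all of step 2 and all of step 4 and all of step 6 and all of step 8 and linear speed of each of plate_yellow, plate_blue, plate_red, plate_green below 0.01 m/s and value of joint start_button below 0.003 m); the robot touches nothing.
It fails at once if the dropper bottle is moved more than 3 cm (distance of dropper from where it was at the start of the episode above 0.03 m).
It fails at once if the small amber bottle is moved more than 3 cm (distance of small_bottle from where it was at the start of the episode above 0.03 m).
It fails at once if the cup is moved more than 3 cm (distance of cup from where it was at the start of the episode above 0.03 m).
Of plate_yellow, plate_blue, plate_red, plate_green only 3 to 4 are there at a start; the rules pass over those that are not, and their reading is None.
At some moment in a run one of plate_yellow, plate_blue, plate_red, plate_green may be knocked a few centimetres aside while the robot is not near it.
Once in a run the grip may slacken for a moment while it holds something.
It also fails if it takes over 210 s, if anything falls off the work surface, if the arm or the gripper's body presses on something with over 40 N, if the wrist force passes 120 N, or if a joint passes its speed limit or range.

### The arm

A 6-joint arm with a two-finger parallel gripper is mounted at the origin on a cart in front of the work surface, level with it; the furniture and walls round the work are solid. World frame = base frame: x ahead of the robot, y to its left, z up, the work surface at z = 0. Lengths are in m, angles in rad, forces in N, time in s.
With the tool pointing down it reaches from about 0.375 to 0.975 m from the base axis. Payload 3.8 kg.
Tool frame: the origin (TCP) lies at the very end of the fingers, on their centre line; the grasp point (between the pads) lies 19 mm behind it (grasp_offset is the distance from the TCP to the grasp point, in m); z points along the fingers, y is the line along which they close (so a half turn about z gives the same grasp; the last joint's range is limited). The gripper opens to 88 mm and grips with 3 to 60 N. Pads are 18 mm wide; open, the fingers measure 123 mm over their backs; the gripper's body (75 mm by 187 mm) begins 45 mm behind the grasp point.
Start: joints at [1.168, 0.264, 1.604, -0, 1.274, -0.037], TCP at [0.241, 0.63, 0.239] pointing down, gripper open.
Joint ranges: [-2.63, 2.63], [-0.94, 2.18], [0.31, 2.57], [-1.31, 4.45], [0, 2.66], [-2.55, 2.55]. Speed limits (rad/s): [2.57, 2.57, 3.14, 3.14, 3.14, 3.14].

### API

Orientations are given as [roll, pitch, yaw] about the fixed x, y, z axes, in that order (R = Rz(yaw) Ry(pitch) Rx(roll)).
In Python, from bench import move_pose, movel, move_joints, set_gripper, pause, inverse_kinematics, get_image, IKError, finish_job, current_t, current_joints, current_dq, current_tau, current_eef_pos, current_orientation, current_wrist_force, current_torque, current_width, current_finger_force, grasp_offset gives the robot as it stands. Calls block until the motion is done:
- move_pose(position, orientation): joint-space move of the TCP to a pose.
- movel(position, attitude=None, velocity=0.15): straight line of the TCP; attitude=None keeps the orientation; velocity is the mean speed in m/s.
- move_joints(angles): joint-space move.
- set_gripper(opening, effort=None): opening from 0.0 (shut) to 1.0 (fully open); effort is the grip in N (None keeps the last); returns when the fingers have stopped.
- pause(seconds).
- inverse_kinematics(position, orientation): joint angles nearest the present ones, or None.
- get_image(name): name is "scene" or "side" or "wrist"; returns a dict with "color" (384x512x3 uint8, blue, green, red), "range_z" (384x512 float32, m along the optical axis (not along the pixel's ray), 0 where there is no reading), "camera_matrix" (3x3 intrinsics, pixels), "R" (3x3) and "t" (3): a world point X has camera coordinates R X + t. Camera axes: x right, y down, z forward; pixel columns grow to the right and rows downward; lengths in m; the calibration is good to about 2 mm. The wrist camera is an equidistant fisheye: a pixel r from the principal point sees the ray r / f radians off the axis. A picture is of the moment at which its call begins.
A pose or a line that the arm cannot do raises IKError and nothing moves.
- finish_job(): hands the job in; it is judged then, once.
Readings, each from a call of its own:
- current_t(): time.
- current_joints(): joint angles.
- current_dq(): joint speeds.
- current_tau(): joint torques, N m.
- current_eef_pos(): TCP position.
- current_orientation(): TCP orientation.
- current_wrist_force(): force on the tool from outside, world axes, zero at the start.
- current_torque(): the same for the moment, N m.
- current_width(): opening from 0.0 (shut) to 1.0 (fully open).
- current_finger_force(): force on a finger pad.
Only numpy, scipy, OpenCV 4.12 (cv2) and the standard library are available. Lean on these libraries where they do the work, as an engineer would, in place of code of your own. Each camera call takes 0.05 s, during which the arm holds its last target. There are 200 camera calls.

## Working session

There is one attempt and no reset: what is moved stays moved. The work goes in short steps, each a Python script; the robot and the scene stay as the last script left them, time stands still between calls to the robot, and variables do not carry over. Pictures are saved under pics/ and viewed, at most 14 in all, crops included, and the job is handed in when it is done.

```bash
ls; mkdir -p pics
python3 - <<'E'
from bench import *
import cv2,numpy as np
for n in ("scene","side"):
    d=get_image(n); cv2.imwrite(f"pics/{n}0.png",d["color"]); np.savez(f"{n}0.npz",**d)
    print(n,d["camera_matrix"].tolist(),(-d["R"].T@d["t"]).round(3),d["R"].round(2).tolist())
print(current_t(),grasp_offset() if callable(grasp_offset) else grasp_offset,current_orientation())
E
```

```text
pics
scene [[403.0935327147796, 0.0, 256.8697334697176], [0.0, 403.0935327147796, 198.45548596390404], [0.0, 0.0, 1.0]] [ 0.061 -0.731  0.823] [[0.84, -0.54, 0.0], [-0.35, -0.55, -0.76], [0.41, 0.64, -0.65]]
side [[413.2013340744892, 0.0, 255.95043340134208], [0.0, 413.2013340744892, 186.61511891877564], [0.0, 0.0, 1.0]] [ 0.407 -1.106  0.516] [[0.99, -0.14, 0.02], [-0.03, -0.37, -0.93], [0.13, 0.92, -0.37]]
0.1 0.0187 [-3.13955518e+00 -6.85888619e-05  2.77582755e+00]
```

View pics/scene0.png

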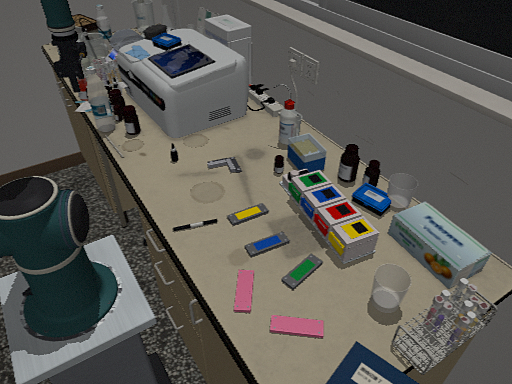

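View pics/side0.png

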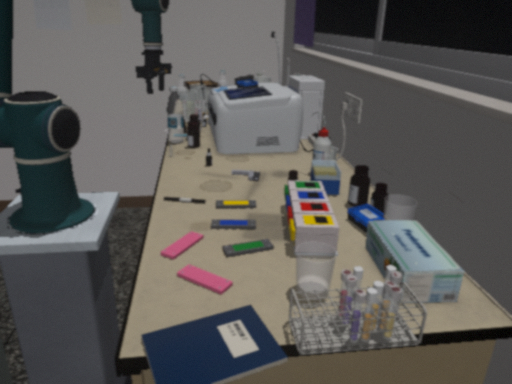

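Candidates for plates: yellow (248,214), blue (267,244) and green (302,270). The pink bars at (244,290) and (297,326) are look-alikes, and I can't see a red plate. The square is at (226,164), and the reader is around (335,215), with the console at its far end. I'll make a metric top view.

```bash
cat > vis.py <<'E'
import numpy as np,cv2
def cloud(d):
    z=d["range_z"];K=d["camera_matrix"];v,u=np.mgrid[:z.shape[0],:z.shape[1]]
    P=np.stack([(u-K[0,2])/K[0,0]*z,(v-K[1,2])/K[1,1]*z,z],-1)
    return (P-d["t"])@d["R"]
def ground(d,uv,h):
    K=d["camera_matrix"];uv=np.atleast_2d(uv).astype(float)
    r=np.c_[(uv[:,0]-K[0,2])/K[0,0],(uv[:,1]-K[1,2])/K[1,1],np.ones(len(uv))]@d["R"]
    c=-d["R"].T@d["t"];return c+r*((h-c[2])/r[:,2])[:,None]
def hsvmask(im,col):
    H,S,V=np.moveaxis(cv2.cvtColor(im,cv2.COLOR_BGR2HSV).astype(int),-1,0)
    lo,hi=dict(yellow=(20,34),blue=(100,125),green=(50,85),red=(-5,6))[col]
    h=np.where(H>170,H-180,H)
    return (h>=lo)&(h<=hi)&(S>130)&(V>60)
E
python3 - <<'E'
import numpy as np,cv2
from vis import *
for n in("scene","side"):
    d=dict(np.load(n+"0.npz"));P=cloud(d)
    print(n)
    for c in("yellow","blue","red","green"):
        m=hsvmask(d["color"],c).astype(np.uint8)
        k,l,st,ce=cv2.connectedComponentsWithStats(m)
        for i in range(1,k):
            if st[i,4]<25: continue
            v,u=np.nonzero(l==i);q=np.median(P[v,u],0)
            if not(.2<q[0]<1 and -.6<q[1]<.8):continue
            (_,(w,h),a)=r=cv2.minAreaRect((ground(d,np.c_[u,v],q[2])[:,:2]*1000).astype(np.float32))
            print(c,ce[i].round(),st[i,4],q.round(3),[np.round(x,1) for x in r])
d=dict(np.load("scene0.npz"));P=cloud(d)
S=800/1.0 # ortho: bench region x .3...9 y -.25...55 at z=0
ys,xs=np.mgrid[:800,:560];X=.35+xs/1000.;X=.35+(xs/560)*.56;Y=.55-(ys/800)*.8
W=np.stack([X,Y,X*0],-1)@d["R"].T+d["t"];K=d["camera_matrix"]
o=cv2.remap(d["color"],(W[...,0]/W[...,2]*K[0,0]+K[0,2]).astype(np.float32),(W[...,1]/W[...,2]*K[1,1]+K[1,2]).astype(np.float32),1)
cv2.imwrite("pics/top0.png",cv2.rotate(o,cv2.ROTATE_90_CLOCKWISE))
E
```

```text
scene
yellow [247. 212.] 169 [0.512 0.02  0.01 ] [array([511.7,  19.5]), array([28.7, 76. ]), np.float64(85.8)]
yellow [356. 229.] 262 [ 0.675 -0.246  0.077] [array([ 684.8, -245.6]), array([49.8, 69. ]), np.float64(82.2)]
yellow [336. 243.] 176 [ 0.625 -0.238  0.043] [array([ 628.9, -233.8]), array([81.7, 27.1]), np.float64(80.9)]
blue [162.  61.] 98 [0.555 0.7   0.227] [array([556.1, 700.4]), array([106.9,  50. ]), np.float64(79.4)]
blue [176.  71.] 26 [0.561 0.582 0.228] [array([562.2, 581.1]), array([43.6, 17.4]), np.float64(18.2)]
blue [314. 165.] 208 [0.812 0.083 0.031] [array([811.5,  81.1]), array([65.3, 85.2]), np.float64(67.4)]
blue [372. 197.] 522 [ 0.846 -0.143  0.035] [array([ 853.2, -144. ]), array([ 94.2, 108.2]), np.float64(14.0)]
blue [325. 194.] 184 [ 0.697 -0.094  0.076] [array([706.6, -94.9]), array([49.1, 68.5]), np.float64(81.7)]
blue [307. 207.] 121 [ 0.647 -0.088  0.043] [array([651.9, -81.9]), array([91.2, 27.3]), np.float64(80.2)]
blue [267. 242.] 209 [ 0.494 -0.111  0.01 ] [array([ 494.3, -110.9]), array([28.4, 73.8]), np.float64(84.6)]
blue [367. 367.] 142
[... 1552 characters left out ...]
2.9, -115.3]), array([17.7, 70.2]), np.float64(85.0)]
blue [204. 357.] 4512 [ 0.4   -0.589  0.01 ] [array([ 425.3, -577.2]), array([223.3, 121.6]), np.float64(0.8)]
red [323. 132.] 57 [0.845 0.273 0.154] [array([847.2, 284. ]), array([106.8,  28. ]), np.float64(73.1)]
red [313. 206.] 127 [ 0.686 -0.174  0.077] [array([ 695.2, -171.7]), array([43.4, 66. ]), np.float64(81.1)]
red [290. 213.] 48 [ 0.634 -0.167  0.061] [array([ 634.2, -171.6]), array([66.3, 10.1]), np.float64(78.1)]
green [301. 184.] 32 [ 0.697 -0.023  0.077] [array([697.5, -21.5]), array([23.6, 23.1]), np.float64(85.7)]
green [248. 245.] 140 [ 0.518 -0.24   0.01 ] [array([ 518.1, -239.8]), array([70.5, 23.3]), np.float64(12.9)]
```

View pics/top0.png

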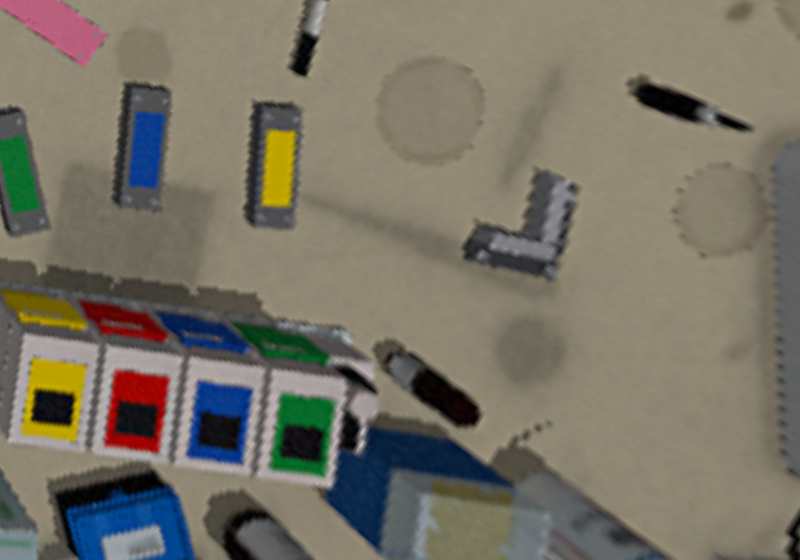

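The top view shows the square's inner corner near px (535,245), opening up and left, which is −x/−y. The bays run yellow, red, blue, green towards +y, with the console at the right-hand end. There is no red plate. Next I'll take close looks with the wrist camera.

```bash
cat >> vis.py <<'E'
def wproj(d,P):
    C=np.asarray(P)@d["R"].T+d["t"];K=d["camera_matrix"]
    th=np.arctan2(np.hypot(C[...,0],C[...,1]),C[...,2]);ph=np.arctan2(C[...,1],C[...,0])
    return K[0,2]+K[0,0]*th*np.cos(ph),K[1,2]+K[1,1]*th*np.sin(ph)
def wortho(d,x0,y0,half,z,n=500):
    # metric view at height z: right=-y, up=+x
    r,c=np.mgrid[:n,:n];s=2*half/n
    X=x0+half-r*s;Y=y0+half-c*s
    u,v=wproj(d,np.stack([X,Y,X*0+z],-1))
    return cv2.remap(d["color"],u.astype(np.float32),v.astype(np.float32),1)
E
python3 - <<'E'
from bench import *
from vis import *
import numpy as np,cv2
d=dict(np.load("scene0.npz"));P=cloud(d).reshape(-1,3)
q=P[(abs(P[:,2]-.077)<.006)&(P[:,0]>.6)&(P[:,0]<.8)&(P[:,1]>-.32)&(P[:,1]<.05)]
r=cv2.minAreaRect((q[:,:2]*1000).astype(np.float32));print("reader top",r,np.median(q[:,2]))
a=np.deg2rad(-8)
q2=P[(P[:,2]>.03)&(P[:,2]<.06)&(P[:,0]>.55)&(P[:,0]<.75)&(P[:,1]>-.32)&(P[:,1]<.08)]
e=q2@np.array([np.cos(a),np.sin(a),0]);print("along x' hist",np.histogram(e,bins=np.arange(.6,.76,.005)))
for p,n in (((.52,.24,.27),"wsq"),((.60,-.12,.30),"wrd")):
    for yaw in (0,np.pi):
        j=inverse_kinematics(p,[np.pi,0,yaw]);print(n,yaw,None if j is None else np.round(j,2))
move_pose((.50,.24,.27),[np.pi,0,0]); g=get_image("wrist");np.savez("wsq.npz",**g)
cv2.imwrite("pics/wsq.png",np.hstack([cv2.resize(g["color"],(400,300)),cv2.resize(wortho(g,.53,.25,.1,0.014),(400,400))[:300]]))
print((-g["R"].T@g["t"]).round(3),g["camera_matrix"][0],g["R"].round(2).tolist())
print(current_t(),current_joints())
cv2.imwrite("pics/wsq2.png",wortho(g,.54,.26,.1,0.014))
E
```

```text
reader top ((695.427978515625, -131.9003143310547), (302.5702819824219, 104.50465393066406), 81.6848373413086) 0.07622567989938006
along x' hist (array([  0,   0,   0,   0,   0,   0,   0,   0,   1, 149, 160, 194,  24,
        25,  36,  21,  20,  22,  23,  17,  18,  11,  14,  11,  17,  17,
        16,  11,  11,  12,  10,   3]), array([0.6  , 0.605, 0.61 , 0.615, 0.62 , 0.625, 0.63 , 0.635, 0.64 ,
       0.645, 0.65 , 0.655, 0.66 , 0.665, 0.67 , 0.675, 0.68 , 0.685,
       0.69 , 0.695, 0.7  , 0.705, 0.71 , 0.715, 0.72 , 0.725, 0.73 ,
       0.735, 0.74 , 0.745, 0.75 , 0.755, 0.76 ]))
wsq 0 [ 0.39  0.05  1.79 -0.    1.3   1.96]
wsq 3.141592653589793 [ 0.39  0.05  1.79  0.    1.3  -1.18]
wrd 0 [-0.24  0.11  1.67 -0.    1.36  1.33]
wrd 3.141592653589793 [-0.24  0.11  1.67  0.    1.36 -1.81]
[0.569 0.242 0.416] [297.31863964   0.         257.69301901] [[0.0, -1.0, 0.0], [-0.96, -0.0, 0.27], [-0.27, -0.0, -0.96]]
1.9 [4.03569237e-01 1.79301901e-02 1.82493688e+00 2.38129141e-04
 1.29878054e+00 1.97296384e+00]
```

View pics/wsq2.png

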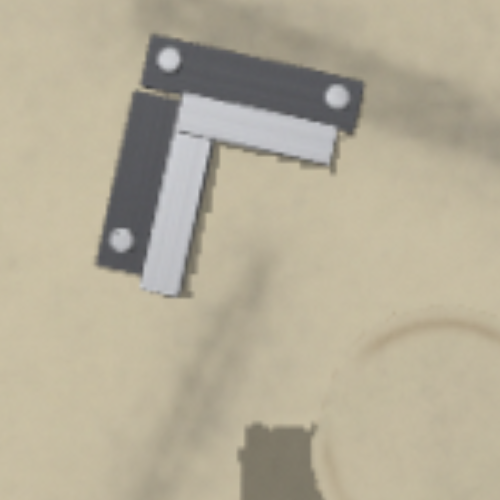

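The wrist view at 0.4 mm/px shows the inner corner at (211,139), the end stop's inner end at (331,164) and the side stop's lower end at (184,297), so the yaw is about −11°. I'll fit the edges and look at the reader from close by.

Run:
```python
from bench import *
from vis import *
import numpy as np,cv2
g=dict(np.load("wsq.npz"))
o=wortho(g,.54,.26,.1,.014,1000); s=.0002
gray=cv2.cvtColor(o,cv2.COLOR_BGR2GRAY); S=cv2.cvtColor(o,cv2.COLOR_BGR2HSV)[...,1]
m=((gray>140)&(S<40)).astype(np.uint8)
k,l,st,_=cv2.connectedComponentsWithStats(m[:640]); i=1+np.argmax(st[1:,4]); m=l==i
# end stop: lower edge for cols 450..640 ; side stop: right edge rows 310..560
A=[(c,np.nonzero(m[:,c])[0].max()) for c in range(450,640)]
B=[(np.nonzero(m[r])[0].max(),r) for r in range(310,560)]
W=lambda p:(.64-np.array(p)[:,1]*s,.36-np.array(p)[:,0]*s)
xa,ya=W(A);xb,yb=W(B)
pa=np.polyfit(ya,xa,1);pb=np.polyfit(xb,yb,1)
print("end slope",pa,np.std(xa-np.polyval(pa,ya)),"side",pb,np.std(yb-np.polyval(pb,xb)))
C=np.linalg.solve([[1,-pa[0]],[-pb[0],1]],[pa[1],pb[1]]);print("corner",C,"yaw end",-np.arctan(pa[0]),"side",np.arctan(pb[0]))
move_pose((.585,-.125,.33),[np.pi,0,0]); g=get_image("wrist");np.savez("wrd.npz",**g)
o=wortho(g,.68,-.12,.2,.076,600);cv2.imwrite("pics/wrd.png",o)
for c in("yellow","blue","red","green"):
    mm=hsvmask(o,c).astype(np.uint8);k,l,st,ce=cv2.connectedComponentsWithStats(mm)
    for i in range(1,k):
        if st[i,4]>400: print(c,st[i],[np.round(x,1) for x in cv2.minAreaRect(np.argwhere(l==i)[:,::-1].astype(np.float32))])
```

```text
end slope [0.21908786 0.52452283] 0.0002023375215098646 side [-0.73075755  0.6819244 ] 0.012484135872528607
corner [0.58091899 0.25741346] yaw end -0.21568010740938998 side -0.6310717717391099
yellow [ 444  234   88  114 5577] [array([487.8, 290.6]), array([ 75.1, 105.1]), np.float64(7.9)]
yellow [ 417  366   98   27 1323] [array([465.9, 378.5]), array([98.4, 14.4]), np.float64(8.0)]
yellow [  99  472   43   98 3546] [array([120. , 520.6]), array([37.2, 96.3]), np.float64(4.1)]
blue [   0   71   52  118 3452] [array([ 28.3, 130.3]), array([ 37.2, 114.9]), np.float64(12.0)]
blue [ 262   94  141   31 2083] [array([332.2, 109.1]), array([ 27.2, 140.1]), np.float64(88.8)]
blue [ 219  204   87  111 5189] [array([261.5, 258.8]), array([ 73.9, 104.1]), np.float64(8.2)]
blue [ 206  337   91   24 1089] [array([251.5, 348.2]), array([91.2, 13.3]), np.float64(8.7)]
blue [ 267  496   44   98 3387] [array([288.6, 544.2]), array([36.2, 95.1]), np.float64(6.0)]
red [ 331  219   88  112 5420] [array([374.6, 274.7]), array([ 74.6, 104.3]), np.float64(8.0)]
red [ 314  351   93   26 1224] [array([360.4, 363.5]), array([93.3, 14.1]), np.float64(8.1)]
green [ 106  188   86  111 4961] [array([148.4, 242.7]), array([ 73.6, 103.6]), np.float64(7.8)]
green [  98  322   95   22 1049] [array([145.4, 332.9]), array([95. , 12.6]), np.float64(7.9)]
green [ 426  464   54   99 3253] [array([452.3, 512.7]), array([94.3, 35.1]), np.float64(77.3)]
```

View pics/wrd.png

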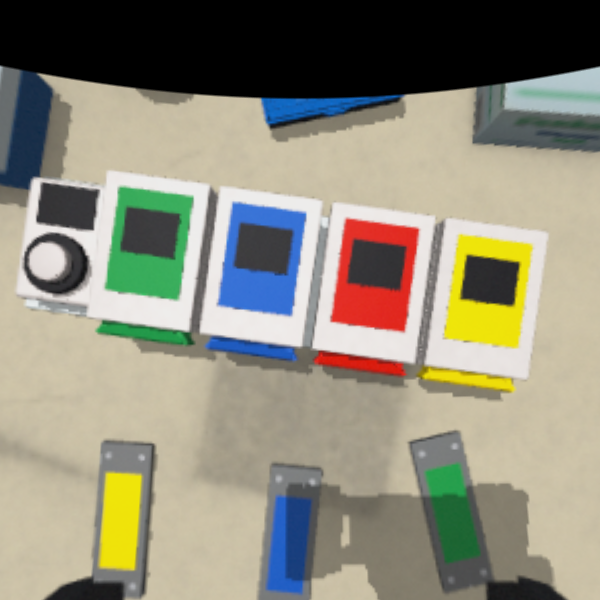

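The reader is clear: yaw −8.0°, bays yellow, red, blue, green from right to left, and the button at px (50,262). I'll finish the square's side edge with a robust fit and then pick the yellow plate.

Run:
```python
from vis import *
g=dict(np.load("wsq.npz"))
o=wortho(g,.54,.26,.1,.014,1000); s=.0002
gray=cv2.cvtColor(o,cv2.COLOR_BGR2GRAY).astype(int);S=cv2.cvtColor(o,cv2.COLOR_BGR2HSV)[...,1]
m=(gray>130)&(S<35)
def edge(pts):
    vx,vy,x,y=cv2.fitLine(np.array(pts,np.float32),cv2.DIST_HUBER,0,.01,.01).ravel();return (vx,vy,x,y)
def runs(z):  # last of longest run
    i=np.nonzero(z)[0];
    gs=np.split(i,np.nonzero(np.diff(i)>2)[0]+1);b=max(gs,key=len);return b[0],b[-1]
A=[(c,runs(m[150:400,c])[1]+150) for c in range(450,640)]
B=[(runs(m[r,250:460])[1]+250,r) for r in range(310,560)]
Bo=[(runs(m[r,250:460])[0]+250,r) for r in range(310,560)]
for n,p in(("end",A),("side",B),("side outer",Bo)): 
    e=edge(p);print(n,np.round(e,3),np.rad2deg(np.arctan2(e[1],e[0])).round(2))
a,b=edge(A),edge(B)
t=np.linalg.solve([[a[0],-b[0]],[a[1],-b[1]]],[b[2]-a[2],b[3]-a[3]])[0]
u,v=a[2]+t*a[0],a[3]+t*a[1];print(u,v,"corner",.64-v*s,.36-u*s)
# scene camera check
d=dict(np.load("scene0.npz"));P=cloud(d).reshape(-1,3)
q=P[(P[:,2]>.009)&(P[:,2]<.02)&(abs(P[:,0]-.57)<.07)&(abs(P[:,1]-.27)<.08)]
print(len(q)); 
psi=np.deg2rad(-12);X=np.array([np.cos(psi),np.sin(psi)]);Y=np.array([-X[1],X[0]])
L=(q[:,:2]-[.64-v*s,.36-u*s])@np.c_[X,Y];print(np.c_[L,q[:,2]][::8].round(3).tolist())
```

```text
end [9.79000e-01 2.06000e-01 5.39223e+02 3.02421e+02] 11.9
side [ 2.110e-01 -9.780e-01  3.897e+02  4.283e+02] -77.83
side outer [ 2.120e-01 -9.770e-01  3.056e+02  4.458e+02] -77.78
422.16724 277.74957 corner 0.58445007 0.27556658
137
[[0.021, 0.025, 0.01], [-0.022, 0.016, 0.013], [0.003, 0.004, 0.015], [-0.03, 0.012, 0.013], [-0.004, 0.004, 0.012], [-0.051, 0.015, 0.012], [-0.026, 0.004, 0.014], [0.0, -0.006, 0.014], [-0.056, 0.009, 0.013], [-0.031, -0.003, 0.015], [0.008, -0.015, 0.014], [-0.047, 0.003, 0.011], [0.004, -0.016, 0.012], [-0.042, -0.002, 0.009], [-0.06, -0.005, 0.011], [0.002, -0.035, 0.012], [0.009, -0.045, 0.013], [0.007, -0.051, 0.009]]
```

```bash
cat > job.py <<'E'
from bench import *
from vis import *
import numpy as np,cv2
SQ=np.array([.5844,.2756]);SY=np.deg2rad(-12.1);RY=np.deg2rad(-8.0)
BE=.668;BF=dict(yellow=-.1475,red=-.0715,blue=.0045,green=.0805)
ax=lambda a:np.array([[np.cos(a),-np.sin(a)],[np.sin(a),np.cos(a)]])
ori=lambda a:[np.pi,0,a]
G=.042; ZT=.003   # grip this far behind the plate's centre; TCP height above its underside
tcp=lambda o,a:np.asarray(o)+ax(a)@[-G,0]
F=lambda:np.mean([(pause(.02),np.array(current_wrist_force()))[1] for _ in range(4)],0)
def fit(pts):
    (c,(w,h),a)=cv2.minAreaRect((pts*1000).astype(np.float32))
    a=a if w>h else a+90
    return np.array(c)/1000,np.deg2rad((a+90)%180-90),(round(w),round(h))
def coarse(col):
    d=get_image("scene");P=cloud(d);m=hsvmask(d["color"],col)&(abs(P[...,2]-.01)<.006)
    k,l,st,_=cv2.connectedComponentsWithStats(m.astype(np.uint8));best=None
    for i in range(1,k):
        if st[i,4]<40: continue
        v,u=np.nonzero(l==i);c,a,s=fit(ground(d,np.c_[u,v],.01)[:,:2])
        if .3<c[0]<.8 and -.45<c[1]<.4 and max(s)<90: best=c,a,s
    return best
def wrist(col,c,z=.01,half=.09,n=600):
    g=get_image("wrist");o=wortho(g,c[0],c[1],half,z,n)
    k,l,st,_=cv2.connectedComponentsWithStats(hsvmask(o,col).astype(np.uint8))
    i=1+np.argmax(st[1:,4]);rc=np.argwhere(l==i)*2*half/n
    return fit(np.c_[c[0]+half-rc[:,0],c[1]+half-rc[:,1]]),o
def fwd(p,a,direc,dist,lim,step=.001,v=.03):
    """creep along direc until the contact force reaches lim"""
    f0=F();p=np.array(p,float);direc=np.array(direc,float);f=0
    for _ in range(int(dist/step)):
        p=p+step*direc;movel(p,ori(a),v);pause(.03);f=-(np.mean([current_wrist_force() for _ in range(3)],0)-f0)@direc
        if f>lim: break
    return p,f
def pick(col):
    c,a,s=coarse(col);print("coarse",c.round(4),round(a,3),s)
    move_pose([c[0]-.06,c[1],.24],ori(a));set_gripper(.85,25)
    (c,a,s),_=wrist(col,c);print("fine",c.round(4),round(a,3),s)
    t=tcp(c,a);move_pose([*t,.08],ori(a));movel([*t,ZT],ori(a),.1);set_gripper(0,25)
    print("grip w",current_width(),"F",current_finger_force());movel([*t,.09],ori(a),.15)
    print("held w",current_width(),current_finger_force());return current_width()
E
python3 - <<'E'
from job import *
pick("yellow");print(current_t())
E
```

```text
coarse [0.5118 0.0198] -0.101 (29, 77)
fine [0.5131 0.02  ] -0.073 (28, 75)
grip w 0.4470363477191041 F 24.990417659282684
held w 0.44360902494865 24.99098539352417
7.7
```

```bash
cat >> job.py <<'E'
def place(col):
    R=ax(SY);s=lambda x,y:SQ+R@[x,y]
    o=tcp(s(-.072,-.030),SY);move_pose([*o,.09],ori(SY))
    print("w before lowering",current_width());movel([*o,ZT+.0005],ori(SY),.08)
    p=np.array([*o,ZT+.0005]);X=[*R[:,0],0];Y=[*R[:,1],0]
    p,f=fwd(p,SY,X,.018,4);print("x touch",(R.T@(p[:2]-SQ)*1000).round(1),f)
    p=p-.002*np.array(X);movel(p,ori(SY),.03)
    p,f=fwd(p,SY,Y,.018,4);print("y touch",(R.T@(p[:2]-SQ)*1000).round(1),f)
    p,f=fwd(p,SY,X,.006,5);print("x again",(R.T@(p[:2]-SQ)*1000).round(1),f,"w",current_width())
    np.save("p.npy",p)
def release(col):
    p=np.load("p.npy");set_gripper(.85);pause(.1);movel(p+[0,0,.1],ori(SY),.2)
    R=ax(SY);q=SQ+R@[-.12,-.02];move_pose([*q,.24],ori(SY));pause(.1)
    (c,a,s),o=wrist(col,SQ+R@[-.05,-.02]);L=R.T@(c-SQ)
    print("in square",(L*1000).round(1),"dyaw",round(a-SY,3),s,current_t());return o
E
python3 - <<'E'
from job import *
place("yellow");print(current_t())
cv2.imwrite("pics/sq_y.png",release("yellow"))
E
```

```text
w before lowering 0.4525888283706958
x touch [-101.  -30.] 4.897709449730211
y touch [-103.  -19.] 7.147896204927264
x again [-101.  -19.] 5.453216848098223 w 0.4520711904222709
17.725
in square [-60.9 -20.2] dyaw -0.014 (28, 75) 19.9083
```

View pics/sq_y.png

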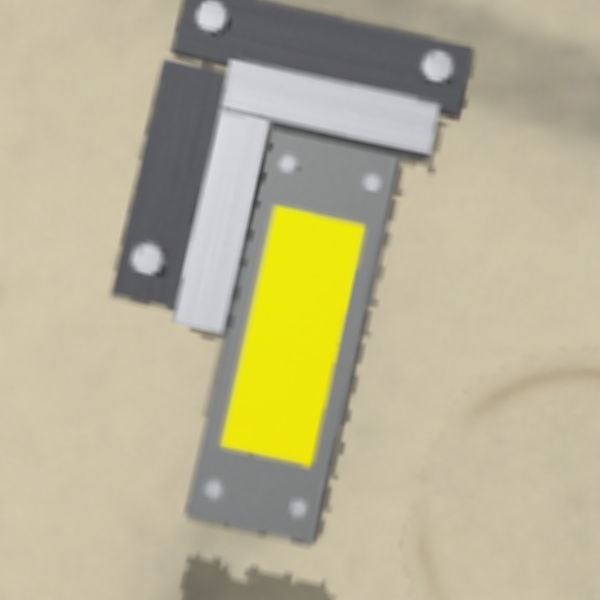

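The yellow plate is flush with both stops: front edge on the end stop at (330,140), left edge on the side stop at (245,220). Next is the bay.

```bash
cat >> job.py <<'E'
def regrip():
    p=np.load("p.npy");move_pose([*(p[:2]),.08],ori(SY));movel([*p[:2],ZT],ori(SY),.1);set_gripper(0,25)
    print("regrip w",current_width(),current_finger_force());movel([*p[:2],.13],ori(SY),.15)
def load(col,dy=0,zt=.0445):
    R=ax(RY);B=R@[BE,BF[col]+dy];g=np.array([-.041,0])
    P=lambda x,z:np.array([*(B+R@(g+[x,0])),z+ZT])
    move_pose(P(-.11,.13),ori(RY));print("w",current_width());movel(P(-.11,zt),ori(RY),.12);f0=F()
    X=np.array([*R[:,0],0])
    for x in np.arange(-.105,-.009,.005):
        movel(P(x,zt),ori(RY),.06);pause(.02);f=R.T@(np.array(current_wrist_force())-f0)[:2]
        fz=current_wrist_force()[2]-f0[2]
        if max(abs(f).max(),abs(fz))>3: print("x",round(x,3),"f",f.round(1),round(fz,1))
        if -f[0]>15: print("BLOCKED");return False
    p,f=fwd(P(x,zt),RY,X,.022,8);np.save("pb.npy",p)
    print("home at bay x",((R.T@(p[:2]-B)-g)*1000).round(1),f,"w",current_width(),current_t());return True
def leave(col):
    p=np.load("pb.npy");set_gripper(.75);pause(.1);R=ax(RY)
    q=p+[*(R@[-.02,0]),.0];movel(p+[0,0,.11],ori(RY),.2)
    m=R@[BE+.02,BF[col]];movel([*(p[:2]+R@[-.045,0]),.26],ori(RY),.3);pause(.1)
    B=R@[BE,BF[col]];(c,a,s),o=wrist(col,B+R@[-.02,0],.052,.1)
    return o
E
python3 - <<'E'
from job import *
regrip();ok=load("yellow");print(ok)
if ok: cv2.imwrite("pics/bay_y.png",leave("yellow"))
E
```

```text
regrip w 0.45264139754170923 24.926535487174988
w 0.4515547808515277
x -0.05 f [0.2 3.2] -0.4
x -0.04 f [0.5 3.1] -0.2
x -0.035 f [0.4 3.3] -1.0
x -0.02 f [1.7 3.8] -0.3
x -0.01 f [0.2 3.7] -0.4
home at bay x [4. 0.] 9.102567363687488 w 0.4469949631713832 35.2417
True
```

View pics/bay_y.png

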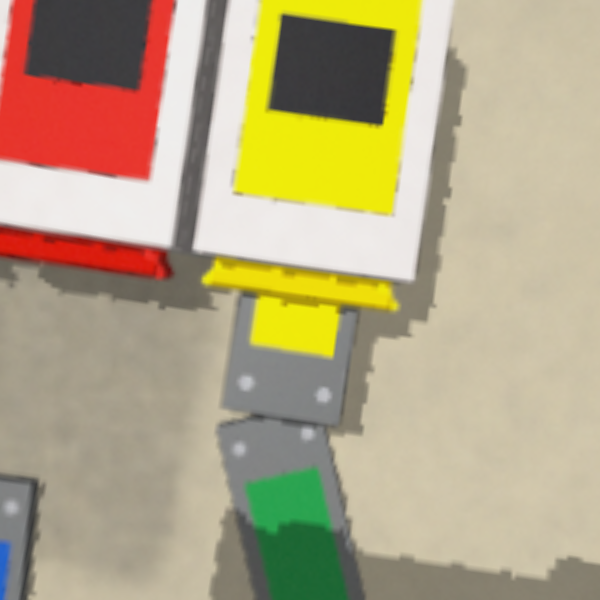

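The yellow plate is home: its rear end at (282,415) is about 38–40 mm from the lip at (297,302), and it is square to the module. Next is blue.

```bash
sed -i 's/^BE=.668/BE=.671/' job.py
python3 - <<'E'
from job import *
w=pick("blue")
if w>.4:
    place("blue");cv2.imwrite("pics/sq_b.png",release("blue"))
E
```

```text
coarse [ 0.4942 -0.111 ] -0.093 (28, 74)
fine [ 0.4947 -0.1107] -0.105 (28, 74)
grip w 0.44670511686964287 F 24.99347895383835
held w 0.4474772292104765 24.993623793125153
w before lowering 0.44881771954989585
x touch [-101.  -30.] 5.453452226764439
y touch [-103.  -19.] 7.11465969310762
x again [-101.  -19.] 6.882500304476184 w 0.44914932121151596
in square [-60.9 -20.2] dyaw -0.014 (28, 74) 54.05
```

Same reading as the yellow plate, so it is seated. On to the blue bay.

Run:
```python
from job import *
regrip();ok=load("blue",.001);print(ok)
if ok: cv2.imwrite("pics/bay_b.png",leave("blue"))
```

```text
regrip w 0.4485933123055778 24.923138916492462
w 0.44786412853573526
home at bay x [1. 0.] 8.559827149090307 w 0.4469286503578095 68.0333
True
```

View pics/bay_b.png

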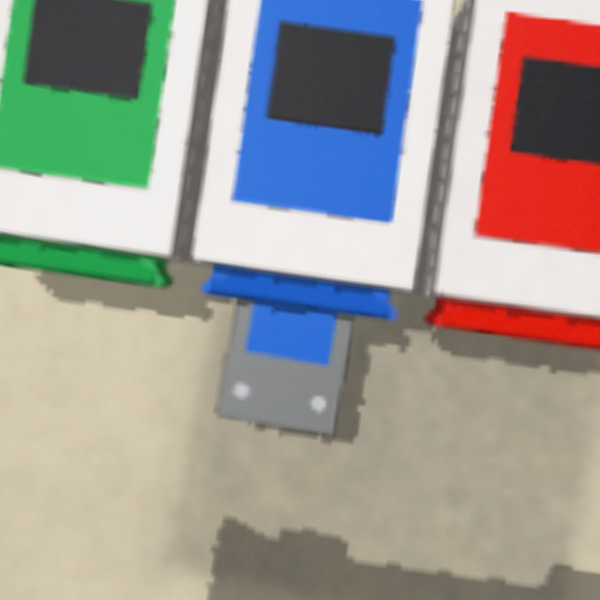

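The blue plate is home. The green plate's front end is only about 4 mm from the tail of the docked yellow plate, so I'll draw green back along its length before lifting it.

```bash
sed -i 's/;movel(\[\*t,.09\],ori(a),.15)$/;t=t+ax(a)@[-back,0];movel([*t,ZT+.002],ori(a),.08);movel([*t,.09],ori(a),.15)/; s/def pick(col):/def pick(col,back=0):/' job.py; grep -n back job.py
python3 - <<'E'
from job import *
print("red plate?",coarse("red"))
w=pick("green",.035)
if w>.4:
    place("green");release("green")
E
```

```text
35:def pick(col,back=0):
40:    print("grip w",current_width(),"F",current_finger_force());t=t+ax(a)@[-back,0];movel([*t,ZT+.002],ori(a),.08);movel([*t,.09],ori(a),.15)
red plate? None
coarse [ 0.5188 -0.2379] 0.24 (73, 27)
fine [ 0.5191 -0.2376] 0.228 (73, 28)
grip w 0.44906171919666327 F 24.99670296907425
held w 0.44859929022824324 24.996419548988342
w before lowering 0.44343645973193235
x touch [-101.  -30.] 4.791681484391602
y touch [-103.  -19.] 7.470899973142426
x again [-101.  -19.] 5.420318044895053 w 0.4476537483042497
in square [-61.2 -20.2] dyaw -0.009 (27, 73) 88.075
```

Run:
```python
from job import *
regrip();ok=load("green",.001);print(ok)
if ok: cv2.imwrite("pics/bay_g.png",leave("green"))
move_pose((.585,-.07,.33),ori(0));g=get_image("wrist");np.savez("wbt.npz",**g)
cv2.imwrite("pics/all.png",wortho(g,.68,-.08,.2,.04,600));print(current_t())
```

```text
regrip w 0.4496851968156242 24.919001162052155
w 0.44962440068555937
home at bay x [2. 0.] 8.656890507207708 w 0.4493324673054543 102.0833
True
104.65
```

View pics/all.png

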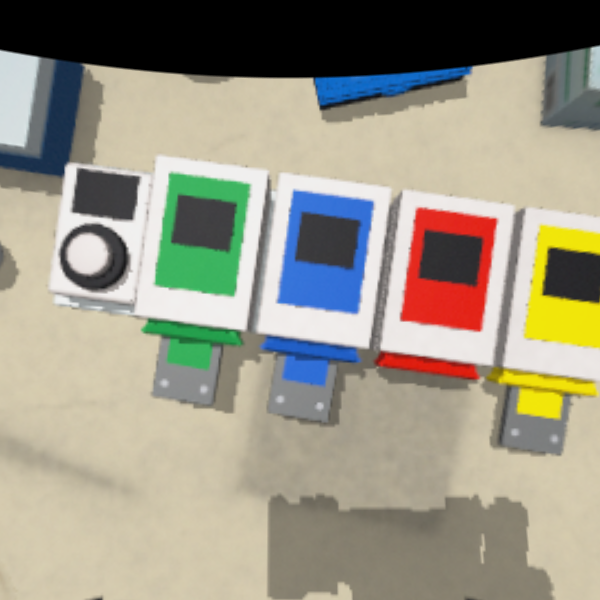

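View pics/bay_g.png

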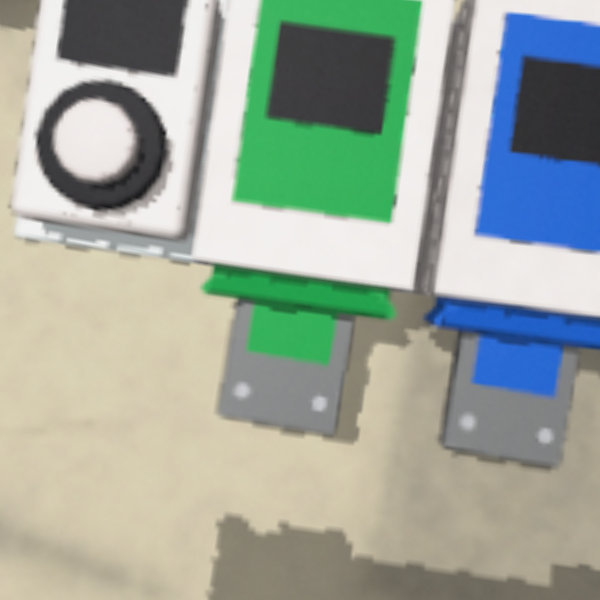

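The yellow, blue and green plates are all home. The button is at px (91,250), about (0.712, 0.057). Closed fingers will press it straight down.

Run:
```python
from job import *
a=RY+np.pi/2;b=[.712,.057]
set_gripper(0,10);move_pose([*b,.14],ori(a));movel([*b,.062],ori(a),.1)
p,f=fwd([*b,.062],a,[0,0,-1],.035,7,v=.03);print("pressed",p.round(4),f);pause(.3)
movel([*b,.16],ori(a),.15);move_pose((.50,.0,.33),ori(0));pause(.3)
g=get_image("wrist");cv2.imwrite("pics/end.png",wortho(g,.64,-.08,.2,.04,600));print(current_t(),current_wrist_force())
```

```text
pressed [0.712 0.057 0.051] 9.180564441329963
113.6583 [-0.2632502   1.25997857  0.42167   ]
```

View pics/end.png

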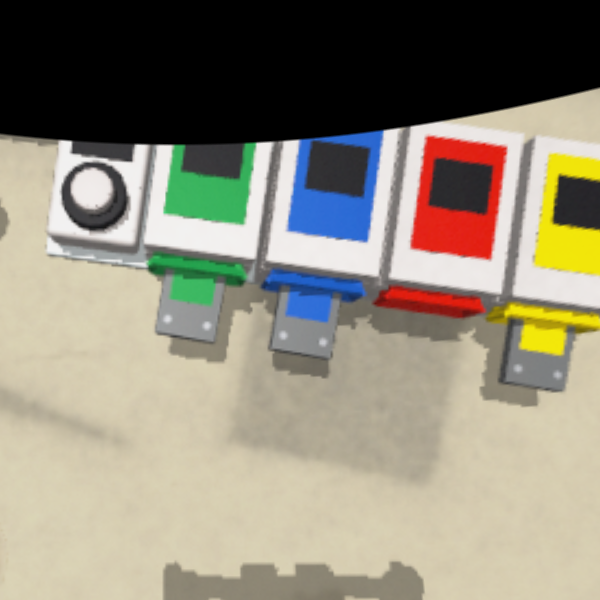

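Nothing has shifted. The press ended at z=0.051 with 9 N. I'll press again while logging force against depth, to be sure the button bottomed out rather than the fingers landing on the ring.

Run:
```python
from job import *
g=get_image("wrist");z=g["range_z"];
for P in ([.712,.057,.055],[.728,.057,.04],[.712,.0745,.04],[.695,.057,.04],[.68,.057,.036]):
    u,v=wproj(g,np.array(P));u,v=int(round(float(u))),int(round(float(v)));K=g["camera_matrix"]
    r=np.hypot(u-K[0,2],v-K[1,2])/K[0,0];ph=np.arctan2(v-K[1,2],u-K[0,2]);zz=z[v,u]
    C=np.array([np.tan(r)*np.cos(ph)*zz,np.tan(r)*np.sin(ph)*zz,zz]);print(P,((C-g["t"])@g["R"]).round(4),g["color"][v,u])
a=RY+np.pi/2;b=[.712,.057]
move_pose([*b,.14],ori(a));movel([*b,.062],ori(a),.1);f0=F()[2];out=[]
for h in np.arange(.061,.0489,-.001):
    movel([*b,h],ori(a),.03);f=F()[2]-f0;out.append((round(h,3),round(current_eef_pos()[2],4),round(f,1)))
    if f>15: break
print(out);pause(.2)
movel([*b,.16],ori(a),.15);move_pose((.50,.0,.33),ori(0));print(current_t())
```

```text
[0.712, 0.057, 0.055] [0.7101 0.0566 0.0586] [234 235 240]
[0.728, 0.057, 0.04] [0.7218 0.0542 0.0565] [167 169 178]
[0.712, 0.0745, 0.04] [0.7089 0.0721 0.0505] [67 66 68]
[0.695, 0.057, 0.04] [0.6925 0.056  0.0497] [65 63 63]
[0.68, 0.057, 0.036] [0.6807 0.0577 0.0351] [131 134 139]
[(np.float64(0.061), np.float64(0.0614), np.float64(-0.0)), (np.float64(0.06), np.float64(0.0599), np.float64(-0.1)), (np.float64(0.059), np.float64(0.0589), np.float64(-0.1)), (np.float64(0.058), np.float64(0.0582), np.float64(0.8)), (np.float64(0.057), np.float64(0.0572), np.float64(1.1)), (np.float64(0.056), np.float64(0.0562), np.float64(2.1)), (np.float64(0.055), np.float64(0.0552), np.float64(2.5)), (np.float64(0.054), np.float64(0.0542), np.float64(2.4)), (np.float64(0.053), np.float64(0.0532), np.float64(3.4)), (np.float64(0.052), np.float64(0.0524), np.float64(5.3)), (np.float64(0.051), np.float64(0.0524), np.float64(8.5)), (np.float64(0.05), np.float64(0.0523), np.float64(12.6)), (np.float64(0.049), np.float64(0.0522), np.float64(16.5))]
122.35
```

The button started moving at z≈0.0584 and bottomed at 0.0524, which is the full 6 mm, with a spring-like force rise. I'm handing the job in.

```bash
python3 -c "
from bench import *
print(finish_job())"
```

```text
the job is handed in; nothing more can be done
None
```

The three plates present (yellow, blue, green; no red plate was on the bench) were each squared in the corner and pushed home in their own bays; the start button was pressed its full 6 mm (twice, the second to check travel) and left up, and the job was handed in, though `finish_job()` returned no verdict.

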